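# Settle the weighing tray on its cone, groove and flat seats and wake the scale

## Task

Put the steel weighing tray back on the kitchen scale, turned the same way as the scale, and feel its three ball feet into the cone, the groove and the flat seat until it sits fully home and level. With the tray home, press it down with about 15 newtons for about a second to wake the scale, then let go of it. Work gently, never load the scale with more than 25 newtons, and leave the garlic and the two jars where they are.

Things in the scene. Friction and masses are not known exactly. Their poses are not given: they have to be found in the camera images.
- scale: white kitchen scale fixed on the table, 200x250 mm, display on its -x side. Origin: on the table under the nominal middle of the seats, z up. On top a 130x155 mm seat plate is clamped on cross rails, shifted anywhere within +-16 mm along the scale's y: this shift is NOT in the measured poses, find it by feel or sight; it stays put. The plate gives straight down on a spring, 6 N per mm, up to 6 mm
- cone_nominal (a point): on the scale, (45, -30, 56) mm from its origin: where the cone's mouth is when the plate's shift is zero. Brass cone seat, mouth 10 mm wide in the flat aluminium 'land' (56 mm above the table), flanks 60 degrees from level. The land reaches 37 mm either way along y and 65 mm along x from the plate's middle line, so feet can slide on it
- groove_nominal (a point): on the scale, (-45, -30, 56) mm from its origin: where the groove's middle is when the shift is zero. Brass V groove along the scale's x, 32 mm long, 10 mm wide at its mouth in the land, flanks 60 degrees from level. Cone and groove feet fall in together when the tray is within about 4 mm of its seats
- flat_nominal (a point): on the scale, (0, 50, 52.3) mm from its origin: where the flat seat is when the shift is zero. Smooth steel strip 81 mm long in y, 3.7 mm below the land; its foot hangs free above it while the other two feet, held level, still slide on the land
- tray: loose steel tray, 140x150 mm, 0.36 to 0.54 kg, on three 10 mm ball feet. Origin: middle, level with the feet's undersides, z up. Feet at (45,-30) cone foot, with a red dot above, (-45,-30) groove foot, (0,50) flat foot, mm. Rim top 32 mm up. Seated: axes as the scale's, x centred, y off by the plate's shift, origin 52.3 mm above the scale's (0.7 mm less by its weight); on the land 3.7 mm higher
- tray_grip (a point): middle of the tray's black handle bar, 74 mm above the tray's origin. The bar runs along the tray's x: 84 mm long, 12 mm wide (y), 16 mm high, top 82 mm above the tray's origin. Grasp from above, fingers closing along the tray's y; its top can also be pressed with closed fingers. Let go near its seats, the tray centres itself by its weight
- garlic: loose garlic bulb, about 53 mm wide and 52 mm high; origin under its middle; leave alone
- red_jar: loose spice jar with a red cap, 45 mm wide, 108 mm high; origin under its middle; leave alone
- jam_jar: loose small jar with a white cap, 68 mm wide, 84 mm high; origin under its middle; leave alone

How it is judged (in metres and radians):
On the way:
1. the tray, home in its seats, is pressed down on the scale with more than 10 N (contact force between tray and scale above 10 N and z of tray in the frame of scale between 0.044 and 0.0525 m and angle between tray's own z axis and vertical below 0.025 rad and horizontal distance between tray and scale below 0.022 m), for 0.3 s.
At the end, for the whole second after the job is handed in: the tray stands released and at rest on the scale with all three feet home: origin 50 to 53.3 mm above the scale's origin, level within 0.02 rad, turned like the scale within 0.06 rad, middle within 22 mm of the scale's origin (the clamping offset is up to 16 mm) (z of tray in the frame of scale between 0.05 and 0.0533 m and angle between tray's own z axis and vertical below 0.02 rad and horizontal distance between tray and scale below 0.022 m and angle between the x axis of tray and the x axis of scale, either way round below 0.06 rad and linear speed of tray below 0.01 m/s); the robot touches nothing.
It fails at once if the scale is loaded with more than 25 N (contact force between any of tray, the arm and scale above 25 N).
It fails at once if the garlic or a jar is moved by more than 15 mm (distance of any of garlic, red_jar, jam_jar from where it was at the start of the episode above 0.015 m).
It also fails if it takes over 61 s, if anything falls off the work surface, if the arm or the gripper's body presses on something with over 40 N, if the wrist force passes 120 N, or if a joint passes its speed limit or range.

## Robot

A 6-joint arm with a two-finger parallel gripper is mounted at the origin on a cart in front of the work surface, level with it; the furniture and walls round the work are solid. World frame = base frame: x ahead of the robot, y to its left, z up, the work surface at z = 0. Lengths are in mm, angles in rad, forces in N, time in s.
With the tool pointing down it reaches from about 350 to 975 mm from the base axis. Payload 7.1 kg.
Tool frame: the origin (TCP) lies midway between the tips of the shut fingers; the grasp point (between the pads) lies 19 mm behind it; z points along the fingers, y is the line along which they close (so a half turn about z gives the same grasp; the last joint's range is limited). The gripper opens to 88 mm and grips with 3 to 60 N. Pads are 20 mm wide; open, the fingers measure 115 mm over their backs; the gripper's body (75 mm by 178 mm) begins 61 mm behind the grasp point.
Start: joints at [1.225, 0.423, 1.63, -0, 1.089, -0.019], TCP at [200.602, 591.915, 222.675] pointing down, gripper open.
Joint ranges: [-3, 3], [-0.9, 2.11], [0.09, 2.58], [-1.31, 4.45], [0.11, 2.69], [-2.54, 2.54]. Speed limits (rad/s): [2.39, 2.39, 3.01, 3.14, 3.14, 3.14].

## Interface

Orientations are given as a rotation vector (axis times angle).
In Python, from workcell import ctrl gives the robot as it stands.
- The arm moves only by the shell command python3 -m inch 'ROWS' [OPENING]. ROWS is JSON, a list of rows, each an object with "xyz": the shift along the tool's x, y, z in mm, a list of three; "rot": the turn, a rotation vector about the tool's x, y, z in rad, a list of three. In form: [{"xyz": [dx, dy, dz], "rot": [ax, ay, az]}, ...]. A call has 1 to 12 rows; each row is the pose to reach, as a shift and turn from the pose commanded when the call began, along the tool's axes at that moment; what a row does not reach only later rows make up. A row lasts 1/12 s, in which the tool goes at most 41.7 mm and 7.16 degrees, less where a joint would pass 70% of its speed; a pose out of reach is approached as far as the arm can. A call with a gripper value outside its range is refused whole. OPENING is the closure in counts, from 0 (fully open) to 255 (shut), set as the call begins (- or left out, the last holds). The fingers move at their own pace and stop on an object; the grip force is fixed at half the most. Time passes only in rows, so rows that repeat a pose let the fingers close. It gives the time, the measured TCP pose, the force, the opening and the grip force at its end, in the units of the state.
- ctrl.get_obs(): the state, without advancing time (a new reading comes with each control period).
- ctrl.get_image(name): name is "side" or "top" or "wrist"; returns the picture (480x640x3 uint8, red, green, blue); there is no depth.
- ctrl.camera_model(name): a dict with "fx", "fy", "cx", "cy" (pixels), "position" and "attitude" of the camera in the world. Camera axes: x right, y up, looking along -z (the intrinsics and any distortion apply to the point x, -y, -z); pixel columns grow to the right and rows downward; lengths in mm; the calibration is good to about 2 mm. The wrist camera is an equidistant fisheye: a pixel r from the principal point sees the ray r / f radians off the axis. A picture is of the moment at which its call begins: read the wrist's pose just before it. camera_model takes no time and is no camera call; for the wrist camera it gives the pose at the moment of the call.
- ctrl.close_job(): hands the job in; it is judged then, once.
The state is a dict: "t": time; "qpos": joint angles; "qvel": joint speeds; "joint_torque": joint torques, N m; "ee_pos": TCP position; "orientation": TCP orientation; "ft_force": force on the tool from outside, world axes, zero at the start; "moment": the same for the moment, N m; "width": finger opening in mm; "grasp_force": force on a finger pad.
Only numpy, scipy, OpenCV 4.12 (cv2) and the standard library are available. Lean on these libraries where they do the work, as an engineer would, in place of code of your own. Each camera call takes 0.05 s, during which the arm holds its last target. There are 200 camera calls.

## Working session

There is one attempt and no reset: what is moved stays moved. The work goes in short steps, Python scripts to look and compute and a shell command to move; the robot and the scene stay as the last step left them, time stands still between calls to the robot, and variables do not carry over. Pictures are saved under pics/ and viewed, at most 10 in all, crops included, and the job is handed in when it is done.

```bash
mkdir -p pics; ls
python3 - <<'E'
from workcell import ctrl
import cv2
print(ctrl.get_obs())
for n in ("side","top","wrist"):
    m=ctrl.camera_model(n); print(n,m)
    cv2.imwrite(f"pics/{n}0.png",ctrl.get_image(n)[:,:,::-1])
E
```

```text
pics
{'t': 0.0, 'qpos': array([ 1.22494866e+00,  4.23831732e-01,  1.63070293e+00,  1.50679117e-05,
        1.08858564e+00, -1.90216450e-02]), 'qvel': array([ 0.00096107, -0.00155819, -0.00149353,  0.00073909, -0.00229702,
       -0.00055362]), 'joint_torque': array([ 1.40217922e-03, -5.44645393e+01, -2.73666108e+01,  6.44440879e-02,
        2.28013296e-02, -1.19633823e-04]), 'ee_pos': array([200.44314503, 591.39266632, 221.9023014 ]), 'orientation': array([-5.11058784e-01, -3.09945060e+00,  2.35578166e-03]), 'ft_force': array([-0.30479422,  0.50986868,  0.04575847]), 'moment': array([0.00931745, 0.03809482, 0.0118946 ]), 'grasp_force': 0.0, 'width': 87.98475844331485}
side {'fx': 579.3986894089816, 'fy': 579.3986894089816, 'cx': 329.3757112736175, 'cy': 242.78604406755957, 'position': array([-109.75791628, -150.33896086,  903.39005123]), 'attitude': array([ 0.65476227, -0.44037483, -1.17388398])}
top {'fx': 457.8381109949447, 'fy': 457.8381109949447, 'cx': 316.6050961759221, 'cy': 236.94668831775806, 'position': array([437.81969016, 112.5408585 , 931.78624732]), 'attitude': array([ 0.10942678, -0.16821842, -1.54620024])}
wrist {'fx': 371.64829954431775, 'fy': 371.64829954431775, 'cx': 323.4210496786735, 'cy': 236.93728707099433, 'position': array([123.36600324, 618.04580975, 383.33874888]), 'attitude': array([-0.25984008, -0.18422531,  1.23472979])}
```

View pics/top0.png

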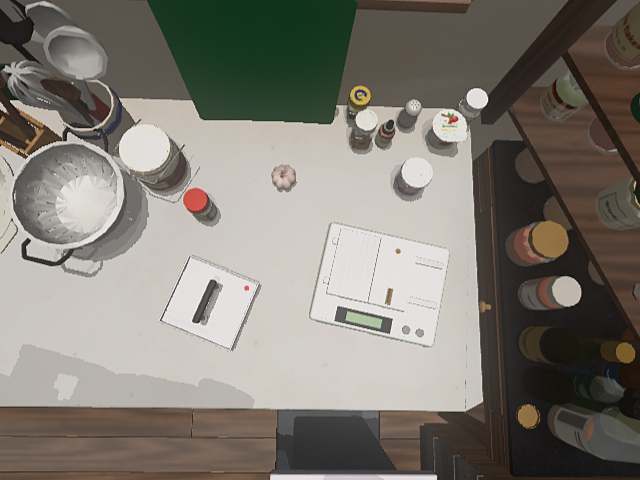

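View pics/side0.png

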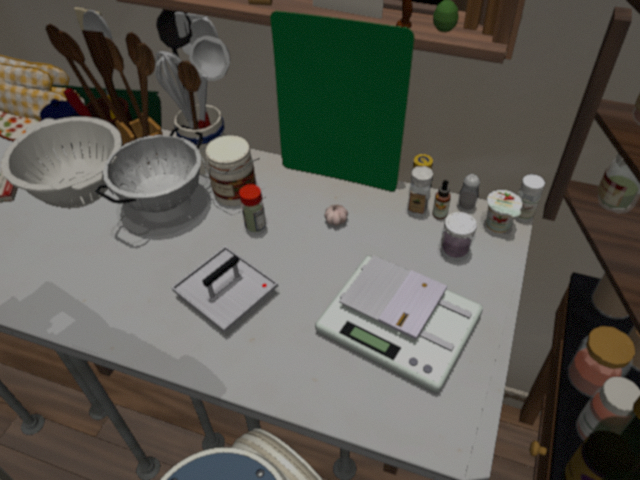

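View crops.

Run:
```python
import cv2
a=cv2.imread("pics/top0.png")
c=cv2.resize(a[240:360,150:280],None,fx=3,fy=3,interpolation=cv2.INTER_CUBIC)
d=cv2.resize(a[215:355,300:460],None,fx=3,fy=3,interpolation=cv2.INTER_CUBIC)
import numpy as np
o=np.zeros((420,390+480-80,3),np.uint8)
o[:360,:390]=c; o[:420,390:]=d[:,:400]
d=cv2.resize(a[215:355,300:460],None,fx=2.5,fy=2.5,interpolation=cv2.INTER_CUBIC)
o[:]=0;o[:360,:390]=c;o[:350,390:790]=d
cv2.imwrite("pics/crop1.png",o)
```

```text
(no output)
```

View pics/crop1.png

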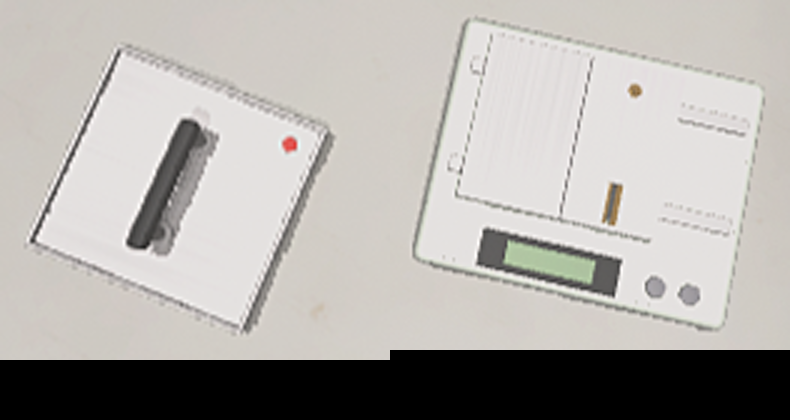

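The crop shows the tray (left) with the red dot at (290,144) and the handle from (190,121) to (138,247). On the scale, the cone is at (635,90) and the groove's middle at (613,204).

```bash
cat > h.py <<'E'
import numpy as np
from scipy.spatial.transform import Rotation as R
from workcell import ctrl
def unproj(name,uv,z,m=None):
    m=m or ctrl.camera_model(name)
    d=np.array([(uv[0]-m['cx'])/m['fx'],(uv[1]-m['cy'])/m['fy'],1.])
    if name=='wrist':
        r=np.hypot(d[0],d[1]); d=np.array([d[0]/r*np.sin(r),d[1]/r*np.sin(r),np.cos(r)])
    d=R.from_rotvec(m['attitude']).apply(d*[1,-1,-1])
    p=m['position']; return p+d*(z-p[2])/d[2]
def yaw(v): return np.arctan2(v[1],v[0])
E
python3 - <<'E'
from h import *
A=lambda u,v:(150+u/3,240+v/3)
B=lambda u,v:(300+(u-390)/2.5,215+v/2.5)
C=[unproj('top',A(*p),32) for p in [(120,46),(329,128),(246,330),(32,243)]]
print("rim",np.round(C,1),"mid",np.mean(C,0),"len",[np.linalg.norm(C[i]-C[i-1]) for i in range(4)])
print("yaw",yaw(C[0]-C[3]),yaw(C[1]-C[2]),yaw(C[0]-C[1])-np.pi/2,yaw(C[3]-C[2])-np.pi/2)
h=[unproj('top',A(*p),82) for p in [(190,121),(138,247)]]
print("handle",h,np.mean(h,0),yaw(h[0]-h[1]),np.linalg.norm(h[0]-h[1]))
c=unproj('top',B(635,90),56);g=unproj('top',B(613,204),56)
print("cone",c,"groove",g,np.linalg.norm(c-g),"yaw",yaw(c-g))
S=[unproj('top',B(*p),45) for p in [(468,18),(763,86),(722,327),(416,258)]]
print("scale",np.round(S,1),"mid",np.mean(S,0),[yaw(S[0]-S[3]),yaw(S[1]-S[2]),yaw(S[0]-S[1])-np.pi/2,yaw(S[3]-S[2])-np.pi/2],[np.linalg.norm(S[i]-S[i-1]) for i in range(4)])
y=np.mean([yaw(S[0]-S[3]),yaw(S[1]-S[2]),yaw(S[0]-S[1])-np.pi/2,yaw(S[3]-S[2])-np.pi/2])
ex=np.array([np.cos(y),np.sin(y)]);ey=np.array([-ex[1],ex[0]])
t=(c+g)[:2]/2+30*ey
print("tray target",t,"yaw",y,"rel scale centre",(t-np.mean(S,0)[:2])@ey,(t-np.mean(S,0)[:2])@ex)
o=ctrl.get_obs(); print(R.from_rotvec(o['orientation']).as_matrix().round(3),o['t'])
E
```

```text
rim [[556.9 328.   32. ]
 [506.1 189.8  32. ]
 [377.5 237.2  32. ]
 [429.4 375.2  32. ]] mid [467.47711172 282.55544051  32.        ] len [np.float64(136.00551856838612), np.float64(147.2355779582199), np.float64(137.1168762724734), np.float64(147.43535525990643)]
yaw -0.3548439083208732 -0.3533990342695848 -0.3525673333665864 -0.3601074058012501
handle [array([504.92827099, 270.51915507,  82.        ]), array([428.53895028, 297.35811125,  82.        ])] [466.73361063 283.93863316  82.        ] -0.3378719555999591 80.96701727856416
cone [571.04745346 -78.20978507  56.        ] groove [482.52340503 -59.93016114  56.        ] 90.39165780956615 yaw -0.20363126129260187
scale [[ 627.5   52.    45. ]
 [ 578.2 -182.9   45. ]
 [ 391.4 -144.7   45. ]
 [ 439.4   89.7   45. ]] mid [509.12610859 -46.48460571  45.        ] [np.float64(-0.19786185662812764), np.float64(-0.20165349676092978), np.float64(-0.2067608069314537), np.float64(-0.2017548015471975)] [np.float64(191.83978336577812), np.float64(240.0388489974262), np.float64(190.6366999262752), np.float64(239.30833389266553)]
tray target [532.8045287  -39.68000132] yaw -0.20200774046692715 rel scale centre 11.41699655182884 21.831683612593725
[[-0.947  0.321 -0.   ]
 [ 0.321  0.947 -0.001]
 [ 0.    -0.001 -1.   ]] 0.15
```

```bash
python3 -m inch '[{"xyz":[-12,-7,0],"rot":[0,0,0.027]},{"xyz":[-40,-24,5],"rot":[0,0,0.027]},{"xyz":[-75,-44,15],"rot":[0,0,0.027]},{"xyz":[-110,-65,25],"rot":[0,0,0.027]},{"xyz":[-145,-86,35],"rot":[0,0,0.027]},{"xyz":[-180,-106,45],"rot":[0,0,0.027]},{"xyz":[-215,-127,55],"rot":[0,0,0.027]},{"xyz":[-250,-147,65],"rot":[0,0,0.027]},{"xyz":[-285,-168,75],"rot":[0,0,0.027]},{"xyz":[-318,-187,80],"rot":[0,0,0.027]},{"xyz":[-342,-201,83],"rot":[0,0,0.027]},{"xyz":[-351,-207,85],"rot":[0,0,0.027]}]' 0
python3 -m inch '[{"xyz":[0,0,0],"rot":[0,0,0]},{"xyz":[0,0,0],"rot":[0,0,0]}]'
python3 - <<'E'
from h import *
import cv2
m=ctrl.camera_model('wrist');print(m,ctrl.get_obs()['ee_pos'],ctrl.get_obs()['ft_force'])
cv2.imwrite("pics/w1.png",ctrl.get_image('wrist')[:,:,::-1])
E
```

```text
t: 1.15
ee_pos: [468.5, 279.6, 137.2]
orientation: [0.56, 3.091, -0.001]
ft_force: [-0.2, 0.6, -0.2]
width: 87.6
grasp_force: 0.0
t: 1.32
ee_pos: [466.3, 282.8, 137.6]
orientation: [-0.556, -3.091, 0.0]
ft_force: [-0.1, 0.3, 0.3]
width: 87.8
grasp_force: 0.0
{'fx': 371.64829954431775, 'fy': 371.64829954431775, 'cx': 323.4210496786735, 'cy': 236.93728707099433, 'position': array([390.04332424, 311.39629267, 299.02667591]), 'attitude': array([-0.2605596 , -0.18052818,  1.20566085])} [466.32154533 282.81325578 137.64873153] [-0.10784806  0.30926512  0.31470709]
```

View pics/w1.png

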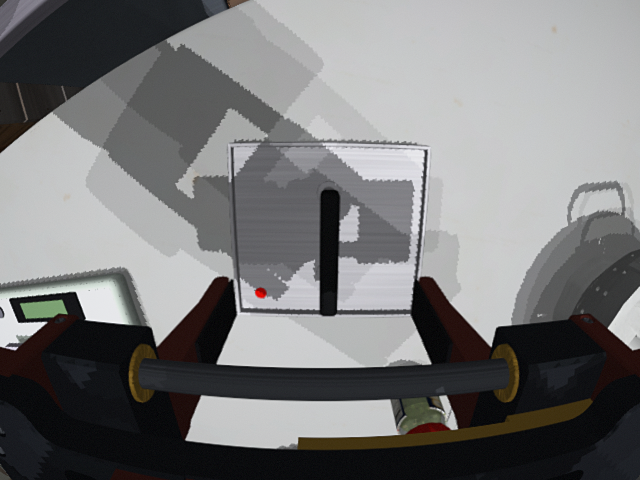

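```bash
python3 - <<'E'
from h import *
m={'fx': 371.648, 'fy': 371.648, 'cx': 323.42, 'cy': 236.94, 'position': np.array([390.04, 311.40, 299.03]), 'attitude': np.array([-0.26056 , -0.18053 ,  1.20566])}
a=unproj('wrist',(330,190),82,m);b=unproj('wrist',(329,315),82,m);print(a,b,(a+b)/2,yaw(b-a),np.linalg.norm(a-b))
E
python3 -m inch '[{"xyz":[0,0,8],"rot":[0,0,0]},{"xyz":[0,0,20],"rot":[0,0,0]},{"xyz":[0,0,35],"rot":[0,0,0]},{"xyz":[0,0,50],"rot":[0,0,0]},{"xyz":[0,0,65],"rot":[0,0,0]},{"xyz":[0,0,75],"rot":[0,0,0]},{"xyz":[0,0,80],"rot":[0,0,0]},{"xyz":[0,0,82],"rot":[0,0,0]},{"xyz":[0,0,82],"rot":[0,0,0]}]'
```

```text
[426.62430794 301.84463068  82.        ] [504.55838344 272.68843698  82.        ] [465.59134569 287.26653383  82.        ] -0.3579932828020372 83.20939703095512
t: 2.12
ee_pos: [466.2, 283.4, 55.2]
orientation: [-0.552, -3.092, 0.001]
ft_force: [0.8, 0.1, 0.0]
width: 88.2
grasp_force: 0.0
```

```bash
python3 -m inch '[{"xyz":[0,2,0],"rot":[0,0,0]},{"xyz":[0,2,0],"rot":[0,0,0]},{"xyz":[0,2,0],"rot":[0,0,0]},{"xyz":[0,2,0],"rot":[0,0,0]},{"xyz":[0,2,0],"rot":[0,0,0]},{"xyz":[0,2,0],"rot":[0,0,0]},{"xyz":[0,2,0],"rot":[0,0,0]},{"xyz":[0,2,0],"rot":[0,0,0]}]' 255
python3 -m inch '[{"xyz":[0,2,0],"rot":[0,0,0]}]'
```

```text
t: 2.78
ee_pos: [467.3, 285.0, 55.7]
orientation: [0.553, 3.093, 0.0]
ft_force: [-0.8, -0.3, 0.1]
width: 38.2
grasp_force: 0.0
t: 2.87
ee_pos: [467.8, 286.7, 55.6]
orientation: [-0.553, -3.092, 0.0]
ft_force: [0.4, -0.2, -0.5]
width: 31.0
grasp_force: 0.0
```

```bash
python3 -m inch '[{"xyz":[0,0,0],"rot":[0,0,0]},{"xyz":[0,0,0],"rot":[0,0,0]},{"xyz":[0,0,0],"rot":[0,0,0]},{"xyz":[0,0,0],"rot":[0,0,0]},{"xyz":[0,0,0],"rot":[0,0,0]},{"xyz":[0,0,0],"rot":[0,0,0]}]'
python3 -m inch '[{"xyz":[0,0,-4],"rot":[0,0,0]},{"xyz":[0,0,-14],"rot":[0,0,0]},{"xyz":[0,0,-30],"rot":[0,0,0]},{"xyz":[0,0,-50],"rot":[0,0,0]},{"xyz":[0,0,-70],"rot":[0,0,0]},{"xyz":[0,0,-84],"rot":[0,0,0]},{"xyz":[0,0,-90],"rot":[0,0,0]},{"xyz":[0,0,-90],"rot":[0,0,0]},{"xyz":[0,0,-90],"rot":[0,0,0]}]'
python3 - <<'E'
from h import *
import cv2
o=ctrl.get_obs();print(o['ee_pos'],R.from_rotvec(o['orientation']).as_matrix().round(4),o['ft_force'])
m=ctrl.camera_model('wrist');print(m)
cv2.imwrite("pics/w2.png",ctrl.get_image('wrist')[:,:,::-1])
E
```

```text
t: 3.37
ee_pos: [467.7, 286.8, 55.6]
orientation: [-0.553, -3.092, 0.001]
ft_force: [-0.6, -1.1, 0.2]
width: 12.0
grasp_force: 30.0
t: 4.12
ee_pos: [467.8, 286.9, 145.7]
orientation: [0.553, 3.092, 0.0]
ft_force: [-0.1, 0.4, -4.8]
width: 11.7
grasp_force: 30.0
[467.79224379 286.8676399  145.68375427] [[-9.380e-01  3.465e-01  1.000e-04]
 [ 3.465e-01  9.380e-01  1.000e-04]
 [-1.000e-04  2.000e-04 -1.000e+00]] [-0.08238621  0.44110205 -4.78444803]
{'fx': 371.64829954431775, 'fy': 371.64829954431775, 'cx': 323.4210496786735, 'cy': 236.93728707099433, 'position': array([391.35543716, 315.27637045, 307.02111423]), 'attitude': array([-0.26077728, -0.18156196,  1.20767104])}
```

View pics/w2.png

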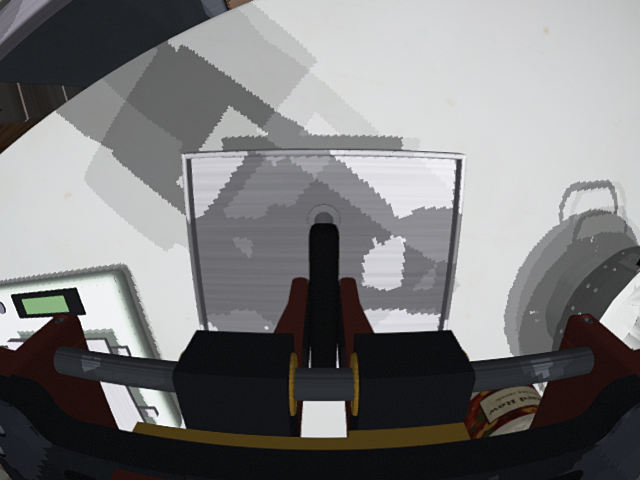

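```bash
python3 -m inch '[{"xyz":[-8,-13,0],"rot":[0,0,-0.01]},{"xyz":[-24,-39,0],"rot":[0,0,-0.03]},{"xyz":[-42,-68,0],"rot":[0,0,-0.05]},{"xyz":[-60,-98,0],"rot":[0,0,-0.07]},{"xyz":[-78,-127,0],"rot":[0,0,-0.085]},{"xyz":[-96,-156,0],"rot":[0,0,-0.1]},{"xyz":[-114,-186,0],"rot":[0,0,-0.115]},{"xyz":[-132,-215,0],"rot":[0,0,-0.13]},{"xyz":[-150,-244,0],"rot":[0,0,-0.14]},{"xyz":[-164,-267,0],"rot":[0,0,-0.147]},{"xyz":[-172,-280,0],"rot":[0,0,-0.151]},{"xyz":[-174,-284,0],"rot":[0,0,-0.152]}]'
python3 -m inch '[{"xyz":[0,0,0],"rot":[0,0,0]},{"xyz":[0,0,0],"rot":[0,0,0]},{"xyz":[0,0,0],"rot":[0,0,0]}]'
python3 - <<'E'
from h import *
import cv2
for n,(x0,x1,y0,y1) in {'top':(370,420,235,315),'side':(385,445,270,335)}.items():
    a=cv2.imread(f'pics/{n}0.png')[y0:y1,x0:x1].astype(int)
    w=(a[:,:,2]-a[:,:,0]>35).astype(np.uint8)
    k,_,st,ce=cv2.connectedComponentsWithStats(w)
    for i in range(1,k):
        if st[i,4]>3:
            uv=ce[i]+[x0,y0]; print(n,uv,st[i],unproj(n,uv,56))
E
```

```text
t: 5.17
ee_pos: [532.6, -42.2, 144.5]
orientation: [-0.32, -3.124, 0.001]
ft_force: [1.0, 0.4, -3.2]
width: 11.6
grasp_force: 30.0
t: 5.42
ee_pos: [532.2, -38.8, 145.1]
orientation: [-0.315, -3.124, -0.0]
ft_force: [0.2, 0.4, -4.7]
width: 11.8
grasp_force: 30.0
top [397.60869565 250.7826087 ] [25 14  6  5 23] [571.45841323 -77.44819677  56.        ]
top [386.44 295.32] [15 53  4 16 25] [484.85717173 -54.64342836  56.        ]
top [390.07317073 296.6097561 ] [18 54  5 16 41] [482.53575321 -61.61109593  56.        ]
side [423.83333333 284.91666667] [37 14  5  3 12] [573.24824228 -76.94052231  56.        ]
side [400.62162162 319.18918919] [12 44  8 11 37] [484.82337355 -56.21202897  56.        ]
```

```bash
python3 -m inch '[{"xyz":[-1,0,3],"rot":[0,0,0]},{"xyz":[-1,0,8],"rot":[0,0,0]},{"xyz":[-1,0,14],"rot":[0,0,0]},{"xyz":[-1,0,20],"rot":[0,0,0]},{"xyz":[-1,0,25],"rot":[0,0,0]},{"xyz":[-1,0,28],"rot":[0,0,0]},{"xyz":[-1,0,30],"rot":[0,0,0]},{"xyz":[-1,0,30],"rot":[0,0,0]},{"xyz":[-1,0,30],"rot":[0,0,0]},{"xyz":[-1,0,30],"rot":[0,0,0]}]'
python3 -m inch '[{"xyz":[0,0,0.5],"rot":[0,0,0]},{"xyz":[0,0,1],"rot":[0,0,0]},{"xyz":[0,0,1.5],"rot":[0,0,0]},{"xyz":[0,0,2],"rot":[0,0,0]},{"xyz":[0,0,2.5],"rot":[0,0,0]},{"xyz":[0,0,3],"rot":[0,0,0]},{"xyz":[0,0,3],"rot":[0,0,0]},{"xyz":[0,0,3],"rot":[0,0,0]}]'
python3 -m inch '[{"xyz":[0,0,0.5],"rot":[0,0,0]},{"xyz":[0,0,0.5],"rot":[0,0,0]},{"xyz":[0,0,1],"rot":[0,0,0]},{"xyz":[0,0,1],"rot":[0,0,0]},{"xyz":[0,0,1],"rot":[0,0,0]}]'
```

```text
t: 6.25
ee_pos: [534.0, -40.0, 115.9]
orientation: [0.317, 3.125, -0.0]
ft_force: [0.2, -0.6, -4.2]
width: 11.7
grasp_force: 30.0
t: 6.92
ee_pos: [533.7, -39.9, 112.6]
orientation: [-0.316, -3.126, 0.0]
ft_force: [0.6, -0.3, -4.3]
width: 11.8
grasp_force: 30.0
t: 7.33
ee_pos: [533.8, -39.9, 111.6]
orientation: [-0.316, -3.126, -0.0]
ft_force: [0.2, -0.2, -4.2]
width: 11.7
grasp_force: 30.0
```

```bash
for i in 1 2; do python3 -m inch '[{"xyz":[0,0,0.5],"rot":[0,0,0]},{"xyz":[0,0,0.5],"rot":[0,0,0]},{"xyz":[0,0,1],"rot":[0,0,0]},{"xyz":[0,0,1],"rot":[0,0,0]},{"xyz":[0,0,1],"rot":[0,0,0]}]'; done
```

```text
t: 7.75
ee_pos: [533.7, -39.9, 110.6]
orientation: [-0.316, -3.126, -0.0]
ft_force: [-0.6, -0.5, -3.5]
width: 11.6
grasp_force: 30.0
t: 8.17
ee_pos: [533.8, -39.9, 109.7]
orientation: [-0.316, -3.126, 0.0]
ft_force: [0.4, 0.6, -3.8]
width: 12.0
grasp_force: 30.0
```

```bash
for i in 1 2; do python3 -m inch '[{"xyz":[0,0,0.5],"rot":[0,0,0]},{"xyz":[0,0,0.5],"rot":[0,0,0]},{"xyz":[0,0,0.5],"rot":[0,0,0]},{"xyz":[0,0,0.5],"rot":[0,0,0]}]'; done
```

```text
t: 8.5
ee_pos: [533.8, -39.9, 109.2]
orientation: [-0.316, -3.126, -0.0]
ft_force: [-0.5, 0.3, -4.0]
width: 11.5
grasp_force: 30.0
t: 8.83
ee_pos: [533.8, -39.9, 108.7]
orientation: [0.317, 3.126, 0.0]
ft_force: [-1.3, 0.4, -1.9]
width: 11.8
grasp_force: 30.0
```

```bash
python3 -m inch '[{"xyz":[0,0,0.4],"rot":[0,0,0]},{"xyz":[0,0,0.4],"rot":[0,0,0]},{"xyz":[0,0,0.4],"rot":[0,0,0]}]'
python3 -m inch '[{"xyz":[0,0,0],"rot":[0,0,0]},{"xyz":[0,0,0],"rot":[0,0,0]},{"xyz":[0,0,0],"rot":[0,0,0]},{"xyz":[0,0,0],"rot":[0,0,0]},{"xyz":[0,0,0],"rot":[0,0,0]},{"xyz":[0,0,0],"rot":[0,0,0]},{"xyz":[0,0,0],"rot":[0,0,0]},{"xyz":[0,0,0],"rot":[0,0,0]}]' 80
python3 -m inch '[{"xyz":[0,0,-4],"rot":[0,0,0]},{"xyz":[0,0,-12],"rot":[0,0,0]},{"xyz":[0,0,-22],"rot":[0,0,0]},{"xyz":[0,0,-32],"rot":[0,0,0]},{"xyz":[0,0,-40],"rot":[0,0,0]},{"xyz":[0,0,-45],"rot":[0,0,0]},{"xyz":[0,0,-45],"rot":[0,0,0]},{"xyz":[0,0,-45],"rot":[0,0,0]}]'
python3 - <<'E'
from h import *
import cv2
o=ctrl.get_obs();print(o['ee_pos'],o['ft_force'])
m=ctrl.camera_model('wrist');print(m)
cv2.imwrite("pics/w3.png",ctrl.get_image('wrist')[:,:,::-1])
cv2.imwrite("pics/s3.png",ctrl.get_image('side')[:,:,::-1])
E
```

```text
t: 9.08
ee_pos: [533.8, -39.9, 108.4]
orientation: [0.316, 3.126, 0.0]
ft_force: [-1.0, 0.4, -1.0]
width: 11.6
grasp_force: 30.0
t: 9.75
ee_pos: [533.8, -40.0, 108.3]
orientation: [0.316, 3.126, -0.0]
ft_force: [0.2, -0.5, 0.1]
width: 59.1
grasp_force: 0.0
t: 10.42
ee_pos: [534.0, -40.0, 153.8]
orientation: [0.316, 3.125, 0.0]
ft_force: [0.2, -0.1, 0.8]
width: 60.2
grasp_force: 0.0
[533.96824649 -39.97990979 153.78531859] [ 0.20688887 -0.06007035  0.8392503 ]
{'fx': 371.64829954431775, 'fy': 371.64829954431775, 'cx': 323.4210496786735, 'cy': 236.93728707099433, 'position': array([454.00923232, -23.36591383, 315.06232501]), 'attitude': array([-0.25108288, -0.20486034,  1.35832341])}
```

View pics/w3.png

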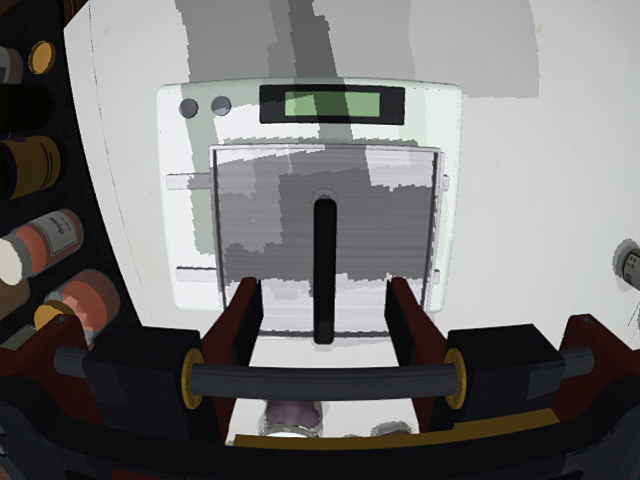

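```bash
python3 -m inch '[{"xyz":[0,0,0],"rot":[0,0,0]},{"xyz":[0,0,0],"rot":[0,0,0]},{"xyz":[0,0,0],"rot":[0,0,0]},{"xyz":[0,0,0],"rot":[0,0,0]},{"xyz":[0,0,0],"rot":[0,0,0]},{"xyz":[0,0,0],"rot":[0,0,0]},{"xyz":[0,0,0],"rot":[0,0,0]},{"xyz":[0,0,0],"rot":[0,0,0]},{"xyz":[0,0,0],"rot":[0,0,0]},{"xyz":[0,0,0],"rot":[0,0,0]},{"xyz":[0,0,0],"rot":[0,0,0]},{"xyz":[0,0,0],"rot":[0,0,0]}]' 255
python3 -m inch '[{"xyz":[0,0,3],"rot":[0,0,0]},{"xyz":[0,0,7],"rot":[0,0,0]},{"xyz":[0,0,11],"rot":[0,0,0]},{"xyz":[0,0,14],"rot":[0,0,0]},{"xyz":[0,0,15],"rot":[0,0,0]},{"xyz":[0,0,15],"rot":[0,0,0]},{"xyz":[0,0,15],"rot":[0,0,0]}]'
python3 -m inch '[{"xyz":[0,0,0.5],"rot":[0,0,0]},{"xyz":[0,0,1],"rot":[0,0,0]},{"xyz":[0,0,1.5],"rot":[0,0,0]},{"xyz":[0,0,2],"rot":[0,0,0]},{"xyz":[0,0,2.5],"rot":[0,0,0]},{"xyz":[0,0,3],"rot":[0,0,0]},{"xyz":[0,0,3],"rot":[0,0,0]}]'
```

```text
t: 11.52
ee_pos: [533.8, -40.0, 153.3]
orientation: [-0.316, -3.126, 0.0]
ft_force: [0.7, 0.3, -0.2]
width: 0.7
grasp_force: 0.0
t: 12.1
ee_pos: [533.7, -40.0, 138.1]
orientation: [-0.316, -3.125, 0.0]
ft_force: [0.2, -0.1, -0.3]
width: 0.3
grasp_force: 0.0
t: 12.68
ee_pos: [533.7, -39.9, 135.2]
orientation: [-0.316, -3.125, 0.0]
ft_force: [-0.1, -0.8, -0.0]
width: 0.8
grasp_force: 0.0
```

```bash
for i in 1 2 3; do python3 -m inch '[{"xyz":[0,0,0.3],"rot":[0,0,0]},{"xyz":[0,0,0.5],"rot":[0,0,0]},{"xyz":[0,0,0.5],"rot":[0,0,0]}]' | grep -E "ee_pos|ft"; done
```

```text
ee_pos: [533.7, -39.9, 134.7]
ft_force: [-0.0, 0.4, 0.0]
ee_pos: [533.8, -39.9, 134.3]
ft_force: [-0.1, 0.7, 0.1]
ee_pos: [533.8, -40.0, 133.8]
ft_force: [-1.0, -0.6, 0.9]
```

Contact comes at about 133.8, which is the seated height (on the land it would be 137). Next is the press.

```bash
for i in 1 2 3; do python3 -m inch '[{"xyz":[0,0,0.3],"rot":[0,0,0]},{"xyz":[0,0,0.6],"rot":[0,0,0]},{"xyz":[0,0,0.6],"rot":[0,0,0]}]' | grep -E "ee_pos|ft"; done
```

```text
ee_pos: [533.9, -40.0, 133.4]
ft_force: [-1.0, 0.6, 3.0]
ee_pos: [534.0, -39.9, 132.9]
ft_force: [-0.5, 0.7, 6.0]
ee_pos: [534.0, -39.9, 132.5]
ft_force: [-1.9, -0.5, 8.2]
```

```bash
for i in 1 2; do python3 -m inch '[{"xyz":[0,0,0.3],"rot":[0,0,0]},{"xyz":[0,0,0.7],"rot":[0,0,0]},{"xyz":[0,0,0.7],"rot":[0,0,0]}]' | grep -E "ee_pos|ft"; done
```

```text
ee_pos: [534.1, -40.0, 132.0]
ft_force: [-2.8, 0.6, 10.7]
ee_pos: [534.2, -39.9, 131.5]
ft_force: [-3.4, 0.5, 12.6]
```

```bash
python3 -m inch '[{"xyz":[0,0,0.2],"rot":[0,0,0]},{"xyz":[0,0,0.4],"rot":[0,0,0]},{"xyz":[0,0,0.4],"rot":[0,0,0]},{"xyz":[0,0,0.4],"rot":[0,0,0]},{"xyz":[0,0,0.4],"rot":[0,0,0]},{"xyz":[0,0,0.4],"rot":[0,0,0]},{"xyz":[0,0,0.4],"rot":[0,0,0]},{"xyz":[0,0,0.4],"rot":[0,0,0]},{"xyz":[0,0,0.4],"rot":[0,0,0]},{"xyz":[0,0,0.4],"rot":[0,0,0]},{"xyz":[0,0,0.4],"rot":[0,0,0]},{"xyz":[0,0,0.4],"rot":[0,0,0]}]'
python3 -m inch '[{"xyz":[0,0,0],"rot":[0,0,0]},{"xyz":[0,0,0],"rot":[0,0,0]},{"xyz":[0,0,-1],"rot":[0,0,0]},{"xyz":[0,0,-2],"rot":[0,0,0]},{"xyz":[0,0,-3],"rot":[0,0,0]},{"xyz":[0,0,-5],"rot":[0,0,0]},{"xyz":[0,0,-10],"rot":[0,0,0]},{"xyz":[0,0,-25],"rot":[0,0,0]},{"xyz":[0,0,-50],"rot":[0,0,0]},{"xyz":[0,0,-75],"rot":[0,0,0]},{"xyz":[0,0,-90],"rot":[0,0,0]},{"xyz":[0,0,-95],"rot":[0,0,0]}]'
python3 -m inch '[{"xyz":[0,0,0],"rot":[0,0,0]},{"xyz":[0,0,0],"rot":[0,0,0]}]' | grep ft
python3 - <<'E'
from h import *
import cv2
a=cv2.resize(ctrl.get_image('side')[190:430,270:530,::-1],None,fx=2,fy=2)
cv2.imwrite("pics/s4.png",a)
E
```

```text
t: 15.68
ee_pos: [534.2, -39.9, 131.4]
orientation: [0.316, 3.124, 0.0]
ft_force: [-2.6, 0.9, 14.4]
width: 0.4
grasp_force: 6.8
t: 16.68
ee_pos: [535.1, -40.1, 227.8]
orientation: [0.316, 3.122, 0.0]
ft_force: [0.3, 0.8, -0.2]
width: 0.2
grasp_force: 0.0
ft_force: [0.2, 0.1, 0.7]
```

View pics/s4.png

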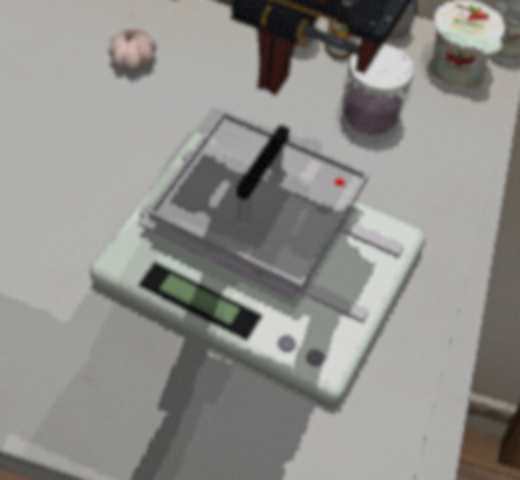

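The tray sits level and square on the scale, with the red dot at (339,182). The gripper is clear of it, and the garlic and jam jar haven't moved.

```bash
python3 -c "
from workcell import ctrl
print(ctrl.close_job())"
```

```text
the job is handed in; nothing more can be done
None
```

The tray is home and level on the scale. I pressed it with about 14 N for about a second, released it and handed the job in at about 17 s; no verdict was shown.

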